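Put the citrus press together and hold it running

TASK

The parts of the electric citrus press stand washed on the draining mat; get it ready for the limes. First lay the flat sieve level in its juice bowl, its collar over the spindle and fully down, and let go of it; then take the small reaming cone (not the large one) upright, set it on the spindle, turn it until the splines mesh and it slides fully home, and press it down against the spring so that the press runs. Finish while still gripping the cone and holding it pressed down; leave the large cone, the glass and the fruit where they are.

Things in the scene. Friction and masses are not known exactly. Their poses are not given: they have to be found in the camera images.
- juicer: electric citrus press, fixed on its rubber feet: round brushed-steel motor base, 144 mm across, 94 mm high, on it a cream juice bowl, rim 120 mm above the worktop and 134 mm across outside. Origin: centre of its underside; z up. Its spout points along its own +y, reaches 104 mm from the axis at 100 mm height, above the glass.
- sieve_seat (a point): point on the axis of the press level with the round ledge in the bowl that carries the sieve, 112 mm above the worktop: the sieve's origin lies here when it is fully down. The bowl is about 120 mm across inside at this height and flares up to its rim, 8 mm higher.
- spindle_top (a point): centre of the tip of the steel spindle in the middle of the bowl, 163 mm above the worktop when not pressed. Below it a round pilot 13 mm across, 4 mm high, then four rounded-top ribs (splines) 22 mm long, 5 mm wide, reaching 11 mm from the axis along this frame's +x, -x, +y, -y. They turn with the spindle, stiffly (0.1 N m friction, the gearing). z up.
- plunger (a joint): how far the spindle is pressed down, m: 0 = up, 0.006 = bottomed. A spring holds it up: it starts to move at about 3 N and bottoms at about 8 N. The motor switch makes at 0.003.
- sieve: cream pulp sieve on the mat: flat slotted disc 112 mm across, 4 mm thick, lip 7 mm high round its edge; in its middle an upright round collar, 35 mm across outside, 28 mm inside, open right through, top 24 mm above the underside. Grip the collar. 45 g. Origin: centre of the underside; z up. Its yaw does not matter.
- small_cone: small lime-green reaming cone, 64 mm high, 60 g, upright on the mat: foot flange 60 mm across, 4 mm thick, above it a plain round band 50 mm across (grip it 18 to 34 mm above the underside), then a ribbed dome. Origin: centre of the underside; z up. A dark mark on the flange and a thicker dome rib stand over each of the four bore grooves, along its own +x, -x, +y, -y.
- cone_bore (a point): end of the bore in the small cone's underside, on its axis, 18 mm above the underside. The bore is a round hole 16 mm across with four grooves 7 mm wide that reach 12.5 mm from the axis. Any quarter turn fits the spindle. Fully home, this point touches the spindle tip; not meshed, the cone rides on the rib ends, its underside only about 4 mm below the tip.
- large_cone: large lime-green reaming cone for oranges, 76 mm high, flange 76 mm across, band 66 mm across; not needed. Origin: centre of the underside.
- drain_mat: grey silicone draining mat, 190 x 450 mm, 4 mm thick, fixed; sieve and cones stand on it, in any order. Origin: centre of its underside. Behind the mat and the press a wall cabinet hangs over the worktop, from 0.44 m up and from about x = 0.55 on: keep the wrist in front of it.
- tumbler: clear drinking glass, 81 mm across, 93 mm high, standing under the spout. Origin: centre of its underside.
- lemon: yellow lemon on the cutting board behind the work, 71 mm long.
- lime: the nearer green lime on the cutting board behind the work, 55 mm long.

How it is judged:
By the outcome, as a careful person would: the job done as asked, in the order asked, and still so for the second after the job is handed in, while the arm keeps its last pose, push and grip.
It also fails if it takes over 67 s, if anything falls off the work surface, if the arm or the gripper's body presses on something with over 40 N, if the wrist force passes 120 N, or if a joint passes its speed limit or range.

ROBOT

A 6-joint arm with a two-finger parallel gripper is mounted at the origin on a cart in front of the work surface, level with it; the furniture and walls round the work are solid. World frame = base frame: x ahead of the robot, y to its left, z up, the work surface at z = 0. Lengths are in m, angles in rad, forces in N, time in s.
With the tool pointing down it reaches from about 0.375 to 0.9 m from the base axis. Payload 3.1 kg.
Tool frame: the origin (TCP) lies between the finger pads; the fingertips stand 17 mm ahead of it and the grasp point (between the pads) lies 2 mm behind it (robot.nose_length is the distance from the TCP to the fingertips, in m); z points along the fingers, y is the line along which they close (so a half turn about z gives the same grasp; the last joint's range is limited). The gripper opens to 87 mm and grips with 3 to 60 N. Pads are 19 mm wide; open, the fingers measure 117 mm over their backs; the gripper's body (75 mm by 190 mm) begins 51 mm behind the grasp point.
Start: joints at [-1.373, 0.527, 1.433, -0, 1.181, -0.178], TCP at [0.229, -0.581, 0.24] pointing down, gripper open.
Joint ranges: [-3.08, 3.08], [-0.75, 2.2], [0.22, 2.44], [-1.43, 4.57], [0, 2.65], [-2.85, 2.85]. Speed limits (rad/s): [2.79, 2.79, 3.14, 3.14, 3.14, 3.14].

INTERFACE

Orientations are given as a unit quaternion [x, y, z, w].
In Python, from rig import robot, cams gives the robot as it stands.
- The arm moves only by the shell command python3 -m pendant 'ROWS' [FORCE]. ROWS is JSON, a list of rows, each an object with "jaw": the opening, from 0 (shut) to 1 (fully open); "linear": the shift along the tool's x, y, z in cm, a list of three; "twist": the turn about the tool's z in degrees. A call has 1 to 12 rows; each row shifts and turns the commanded pose from where the row before left it, along the tool's axes as they then stand; what a row does not reach is not made up. A row lasts 1/12 s, in which the tool goes at most 41.7 mm and 7.16 degrees, less where a joint would pass 70% of its speed; a pose out of reach is approached as far as the arm can. A call is refused whole if a number of a shift passes 4.17 or a number of a turn 7.16, either way. A call with a gripper value outside its range is refused whole. The fingers move at their own pace and stop on an object; FORCE is the grip in N (left out, the last holds). Time passes only in rows, so rows that do not move let the fingers close. It gives the time, the measured TCP pose, the force, the opening and the grip force at its end, in the units of the state.
- robot.get_obs(): the state, without advancing time (a new reading comes with each control period).
- cams.camera(name): name is "scene" or "top" or "wrist"; returns a dict with "color" (384x512x3 uint8, blue, green, red), "depth" (384x512 float32, m along the optical axis (not along the pixel's ray), 0 where there is no reading), "fov_y" (degrees; the focal length in pixels is half the picture's height over the tangent of half this angle, whatever the lens; pixels are square), "cx", "cy" (the principal point, pixels), "view" (4x4, takes a point from world to camera coordinates). Camera axes: x right, y down, z forward; pixel columns grow to the right and rows downward; lengths in m; the calibration is good to about 2 mm. A picture is of the moment at which its call begins.
- robot.hand_in(): hands the job in; it is judged then, once.
The state is a dict: "time": time; "q": joint angles; "joint_velocities": joint speeds; "joint_torque": joint torques, N m; "position": TCP position; "tool_rot": TCP orientation; "ft_force": force on the tool from outside, world axes, zero at the start; "moment": the same for the moment, N m; "grip_width": finger opening in m; "grip_force": force on a finger pad.
Only numpy, scipy, OpenCV 4.12 (cv2) and the standard library are available. Lean on these libraries where they do the work, as an engineer would, in place of code of your own. Each camera call takes 0.05 s, during which the arm holds its last target. There are 200 camera calls.

## Working session

There is one attempt and no reset: what is moved stays moved. The work goes in short steps, Python scripts to look and compute and a shell command to move; the robot and the scene stay as the last step left them, time stands still between calls to the robot, and variables do not carry over. Pictures are saved under pics/ and viewed, at most 10 in all, crops included, and the job is handed in when it is done.

```bash
ls; mkdir -p pics
cat > h.py <<'E'
import numpy as np, cv2
from rig import robot, cams
def grab(n):
    c=cams.camera(n); np.savez('pics/%s.npz'%n,**{k:np.array(v) for k,v in c.items()}); return c
def load(n): return {k:v for k,v in np.load('pics/%s.npz'%n).items()}
def cloud(c):
    h,w=c['depth'].shape; f=h/2/np.tan(np.radians(float(c['fov_y']))/2)
    v,u=np.mgrid[:h,:w]; d=c['depth']
    p=np.stack([(u-c['cx'])/f*d,(v-c['cy'])/f*d,d,np.ones_like(d)],-1)@np.linalg.inv(c['view']).T
    return p[...,:3]
E
python3 - <<'E'
from h import *
for n in('scene','top'):
    c=grab(n); print(n,c['fov_y'],c['cx'],c['cy'],np.linalg.inv(c['view'])[:3,3].round(3))
    cv2.imwrite('pics/%s0.png'%n,cv2.resize(c['color'],(800,600)))
o=robot.get_obs();print(o)
E
```

```text
pics
scene 47.47447752414804 249.3693042757284 193.07064506733707 [-0.161  0.278  0.943]
top 53.05090160028591 250.57295308283275 190.12166914027964 [ 0.332 -0.017  1.279]
{'time': 0.1, 'q': array([-1.37349410e+00,  5.28381627e-01,  1.43380731e+00, -3.05126477e-05,
        1.18141106e+00, -1.78486466e-01]), 'joint_velocities': array([-1.01820109e-04, -1.31932753e-03, -4.28273679e-03, -1.65343980e-04,
       -8.61592621e-05, -6.60689284e-04]), 'joint_torque': array([-6.04825036e-04, -4.40985382e+01, -1.77151841e+01,  6.33402681e-02,
        5.34072309e-02, -5.25949895e-05]), 'position': array([ 0.22927717, -0.5807286 ,  0.23865375]), 'tool_rot': array([ 9.82398150e-01,  1.86796324e-01, -2.35501366e-05, -1.00349707e-03]), 'ft_force': array([-0.42930966, -1.01825863,  0.37919517]), 'moment': array([-0.00441432,  0.00332785,  0.01361878]), 'grip_force': 0.0, 'grip_width': 0.08676876440396268}
```

View pics/scene0.png

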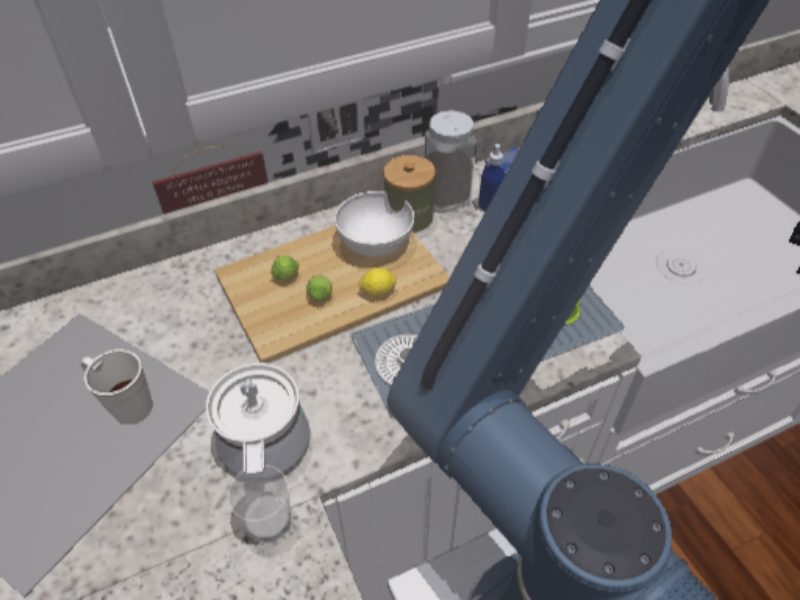

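View pics/top0.png

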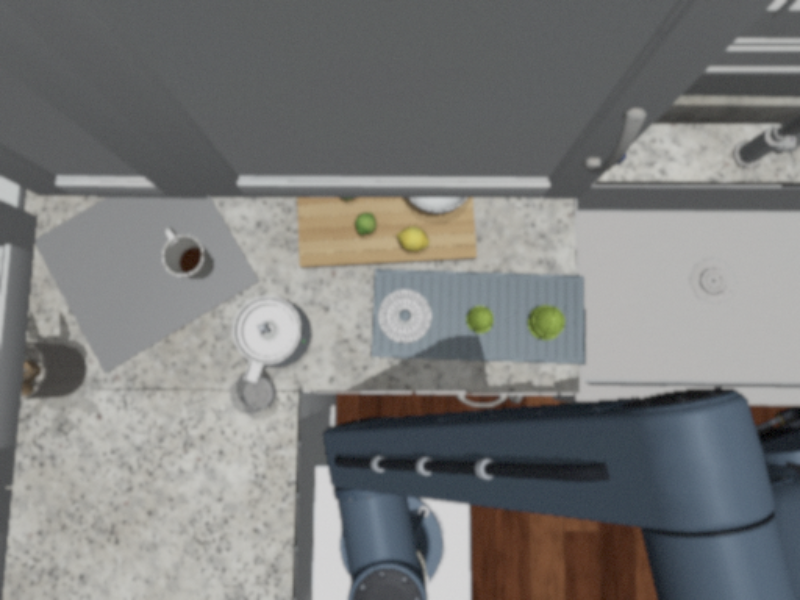

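The top view, in 800x600 picture pixels, shows the sieve at (404,315), the small cone at (481,319), the large cone at (546,321), the press at (268,331) with its spindle near (266,327), and the glass at (254,393). I'll turn these into world positions.

```bash
cat > m.py <<'E'
from h import *
c=load('top'); P=cloud(c); 
def around(u,v,r,z0,z1,name):
    u*=.64;v*=.64
    V,U=np.mgrid[:384,:512]; m=((U-u)**2+(V-v)**2<r*r)&(P[...,2]>z0)&(P[...,2]<z1)
    q=P[m]; 
    (cx,cy),rad=cv2.minEnclosingCircle(q[:,:2].astype(np.float32))
    print(name,len(q),'mean',q.mean(0).round(4),'mid',((q.min(0)+q.max(0))/2).round(4),'circ',round(cx,4),round(cy,4),round(rad,4),'zmax',q[:,2].max().round(4))
around(404,315,22,.007,.05,'sieve')
around(404,315,22,.018,.05,'collar')
around(481,319,14,.012,.09,'small')
around(481,319,14,.05,.09,'small dome')
around(546,321,16,.012,.09,'large')
around(268,331,28,.1,.2,'juicer rim')
around(266,327,14,.135,.2,'spindle')
around(254,393,16,.05,.2,'glass')
E
python3 m.py
python3 - <<'E'
from h import *
c=load('top')['color']
cv2.imwrite('pics/crop.png',np.hstack([cv2.resize(c[180:235,145:200],(400,400),interpolation=2),cv2.resize(c[180:230,285:335],(400,400),interpolation=2)]))
E
```

```text
sieve 793 mean [ 0.4632 -0.0239  0.0108] mid [ 0.4667 -0.0247  0.0203] circ 0.4663 -0.0235 0.0726 zmax 0.0337
collar 38 mean [ 0.4625 -0.0233  0.0277] mid [ 0.4751 -0.031   0.0259] circ 0.4764 -0.0343 0.0351 zmax 0.0337
small 210 mean [ 0.4541 -0.1789  0.0507] mid [ 0.4572 -0.1794  0.0423] circ 0.4589 -0.178 0.0302 zmax 0.0726
small dome 127 mean [ 0.4553 -0.1808  0.0598] mid [ 0.4566 -0.1808  0.0614] circ 0.4563 -0.1807 0.0215 zmax 0.0726
large 383 mean [ 0.4479 -0.3128  0.0557] mid [ 0.4437 -0.3237  0.049 ] circ 0.4442 -0.3215 0.042 zmax 0.0859
juicer rim 1283 mean [0.4189 0.248  0.1109] mid [0.4118 0.2443 0.133 ] circ 0.4122 0.2462 0.0758 zmax 0.166
spindle 41 mean [0.4213 0.2429 0.1565] mid [0.4209 0.2445 0.1514] circ 0.4219 0.2444 0.0111 zmax 0.166
glass 291 mean [0.3056 0.2844 0.0855] mid [0.3026 0.2794 0.0842] circ 0.3033 0.2749 0.0473 zmax 0.1182
```

View pics/crop.png

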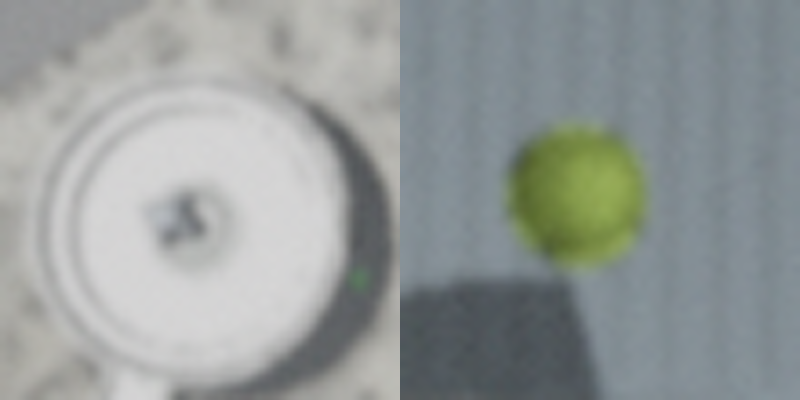

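Measured positions agree with the given sizes: sieve about (0.463,-0.024), small cone (0.456,-0.180), and spindle (0.421,0.244) with its top at 0.163–0.166. The spindle crop shows bright and dark ribs near (185,220), too coarse to give an orientation. I'll move toward the sieve and stop by the small cone on the way.

```bash
python3 -m pendant '[{"jaw":1,"linear":[2.8,-2.8,0],"twist":0},{"jaw":1,"linear":[2.8,-2.8,0],"twist":0},{"jaw":1,"linear":[2.8,-2.8,0],"twist":0},{"jaw":1,"linear":[2.8,-2.8,0],"twist":0},{"jaw":1,"linear":[2.8,-2.8,0],"twist":0},{"jaw":1,"linear":[2.8,-2.8,0],"twist":0},{"jaw":1,"linear":[2.8,-2.8,0],"twist":0},{"jaw":1,"linear":[2.8,-2.8,0],"twist":0},{"jaw":1,"linear":[2.8,-2.8,0],"twist":0},{"jaw":1,"linear":[2.8,-2.8,0],"twist":0},{"jaw":1,"linear":[0,0,0],"twist":0},{"jaw":1,"linear":[0,0,0],"twist":0}]'
python3 - <<'E'
from h import *
c=grab('wrist'); print(c['fov_y'],c['cx'],c['cy'],np.linalg.inv(c['view']).round(3),robot.get_obs()['q'].round(3))
cv2.imwrite('pics/w1.png',cv2.resize(c['color'],(800,600)))
E
```

```text
time: 1.1
position: [0.3873, -0.2159, 0.2394]
tool_rot: [0.982, 0.189, -0.0, -0.0]
ft_force: [0.0, -0.6, -0.2]
grip_width: 0.0869
grip_force: 0.0
71.46897796011005 254.16439690067216 189.9678672405159 [[ 0.372 -0.891 -0.26   0.459]
 [-0.928 -0.357 -0.103 -0.187]
 [-0.001  0.279 -0.96   0.385]
 [ 0.     0.     0.     1.   ]] [-7.640e-01  2.850e-01  1.867e+00 -1.000e-03  9.890e-01  4.290e-01]
```

View pics/w1.png

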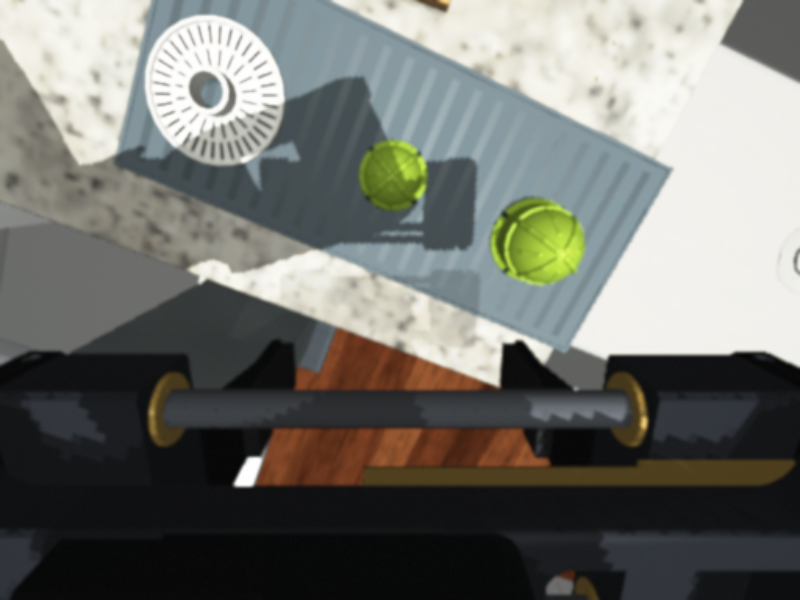

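The wrist view at 800x600 shows the sieve at (215,90) with its collar at (212,90), the small cone at (393,175) and the large cone at (540,242). Dark marks are faintly visible on the small cone's flange. I'll crop the cone and compute positions.

```bash
cat > m2.py <<'E'
from h import *
c=load('wrist'); P=cloud(c); V,U=np.mgrid[:384,:512]
def near(x,y,r,z0,z1,n):
    m=(np.hypot(P[...,0]-x,P[...,1]-y)<r)&(P[...,2]>z0)&(P[...,2]<z1)&(V<215)
    q=P[m]; (cx,cy),rad=cv2.minEnclosingCircle(q[:,:2].astype(np.float32))
    e=cv2.fitEllipse(cv2.convexHull(q[:,:2].astype(np.float32)*1000))
    print(n,m.sum(),q.mean(0).round(4),'circ',round(cx,4),round(cy,4),round(rad,4),'ell',np.round(e[0],1),np.round(e[1],1))
near(.463,-.024,.07,.007,.04,'sieve')
near(.463,-.024,.03,.024,.04,'collar top')
near(.456,-.18,.04,.01,.09,'small all')
near(.456,-.18,.04,.04,.09,'small dome')
near(.446,-.32,.05,.01,.09,'large')
E
python3 m2.py
python3 - <<'E'
from h import *
c=load('wrist')['color']
cv2.imwrite('pics/w1c.png',cv2.resize(c[84:140,222:280],(600,580),interpolation=2))
E
```

```text
sieve 6141 [ 0.4654 -0.0232  0.0102] circ 0.4661 -0.0178 0.0625 ell [464.2 -19.9] [110.  122.9]
collar top 316 [ 0.4641 -0.0242  0.0277] circ 0.4638 -0.0241 0.0174 ell [463.8 -24.1] [34.3 34.4]
small all 1326 [ 0.4587 -0.1831  0.0533] circ 0.4584 -0.1833 0.0282 ell [ 458.4 -182.7] [54.5 55.1]
small dome 1149 [ 0.4585 -0.1829  0.0566] circ 0.458 -0.1825 0.0249 ell [ 458.2 -183. ] [46.5 47.4]
large 2377 [ 0.4541 -0.3094  0.0556] circ 0.4532 -0.3182 0.0365 ell [ 453.3 -317.8] [65.9 71. ]
```

View pics/w1c.png

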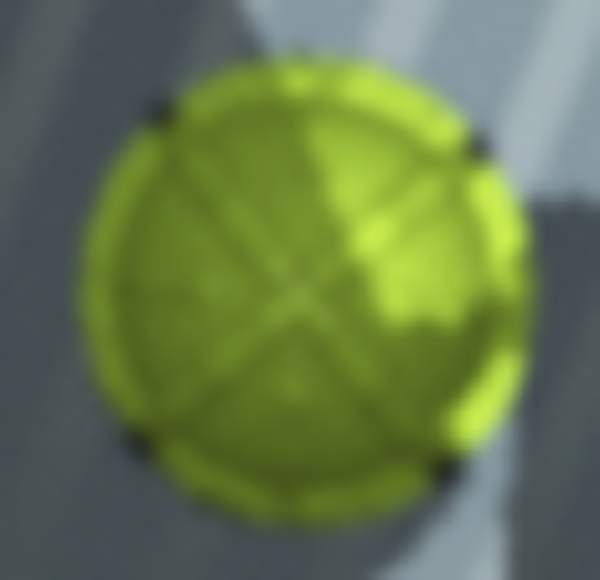

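The crop shows the four flange marks clearly, at (162,113), (478,145), (445,470) and (140,443). I'll project them to get the cone's yaw.

```bash
cat >> h.py <<'E'
def ray(c,u,v,z):
    f=192/np.tan(np.radians(float(c['fov_y']))/2); T=np.linalg.inv(c['view'])
    d=T[:3,:3]@[(u-c['cx'])/f,(v-c['cy'])/f,1]; o=T[:3,3]; return o+d*(z-o[2])/d[2]
E
python3 - <<'E'
from h import *
c=load('wrist'); p=np.array([ray(c,222+u*58/600-.5,84+v*56/580-.5,.008)[:2] for u,v in[(162,113),(478,145),(445,470),(140,443)]])
print(p.round(4),p.mean(0).round(4)); d=p-p.mean(0); print(np.hypot(*d.T).round(4),np.degrees(np.arctan2(d[:,1],d[:,0])).round(1))
o=robot.get_obs();from scipy.spatial.transform import Rotation as R
r=R.from_quat(o['tool_rot']).as_matrix();print(r.round(3),o['position'],(r.T@(np.array([.464,-.024,.14])-o['position'])*100).round(2))
E
```

```text
[[ 0.4718 -0.1571]
 [ 0.4833 -0.1964]
 [ 0.4439 -0.2081]
 [ 0.432  -0.1691]] [ 0.4578 -0.1827]
[0.0292 0.029  0.029  0.0291] [  61.2  -28.2 -118.6  152.2]
[[ 0.929  0.369 -0.   ]
 [ 0.369 -0.929 -0.   ]
 [-0.     0.    -1.   ]] [ 0.38734755 -0.21758909  0.23951608] [ 14.28 -15.16   9.94]
```

```bash
python3 -m pendant '[{"jaw":0.6,"linear":[2.38,-2.52,1.66],"twist":0},{"jaw":0.6,"linear":[2.38,-2.52,1.66],"twist":0},{"jaw":0.6,"linear":[2.38,-2.52,1.66],"twist":0},{"jaw":0.6,"linear":[2.38,-2.52,1.66],"twist":0},{"jaw":0.6,"linear":[2.38,-2.52,1.66],"twist":0},{"jaw":0.6,"linear":[2.38,-2.52,1.66],"twist":0},{"jaw":0.6,"linear":[0,0,2.5],"twist":0},{"jaw":0.6,"linear":[0,0,2.5],"twist":0},{"jaw":0.6,"linear":[0,0,2],"twist":0},{"jaw":0.6,"linear":[0,0,1],"twist":0},{"jaw":0.6,"linear":[0,0,0],"twist":0},{"jaw":0.6,"linear":[0,0,0],"twist":0}]' 25
python3 - <<'E'
from h import *
c=grab('wrist'); o=robot.get_obs(); print(o['position'],o['q'].round(3))
cv2.imwrite('pics/w2.png',cv2.resize(c['color'],(800,600)))
P=cloud(c);V,U=np.mgrid[:384,:512]
for z in(.024,.022):
  m=(np.hypot(P[...,0]-.464,P[...,1]+.024)<.022)&(P[...,2]>z)&(P[...,2]<.034);q=P[m];print(len(q),q.mean(0).round(4),((q.min(0)+q.max(0))/2).round(4),np.ptp(q,0).round(4))
E
```

```text
time: 2.15
position: [0.4646, -0.0265, 0.0593]
tool_rot: [0.983, 0.186, -0.001, -0.0]
ft_force: [0.7, 0.1, -0.2]
grip_width: 0.0521
grip_force: 0.0
[ 0.46506259 -0.02646412  0.05997602] [-0.297  0.645  1.969 -0.     0.528  0.9  ]
761 [ 0.4644 -0.0235  0.0278] [ 0.464  -0.0237  0.0272] [0.0349 0.0345 0.0064]
847 [ 0.4642 -0.0234  0.0273] [ 0.464  -0.0237  0.0262] [0.0349 0.0346 0.0084]
```

```bash
python3 -m pendant '[{"jaw":0.6,"linear":[0,-0.3,1.5],"twist":0},{"jaw":0.6,"linear":[0,0,1],"twist":0},{"jaw":0.6,"linear":[0,0,0.7],"twist":0},{"jaw":0.6,"linear":[0,0,0],"twist":0},{"jaw":0.3,"linear":[0,0,0],"twist":0},{"jaw":0.3,"linear":[0,0,0],"twist":0},{"jaw":0.3,"linear":[0,0,0],"twist":0},{"jaw":0.3,"linear":[0,0,0],"twist":0},{"jaw":0.3,"linear":[0,0,0],"twist":0}]' 20
python3 - <<'E'
from rig import robot
o=robot.get_obs();print(o['position'],o['ft_force'],o['grip_width'],o['grip_force'])
E
```

```text
time: 2.95
position: [0.4637, -0.0224, 0.0284]
tool_rot: [0.982, 0.187, 0.0, 0.0]
ft_force: [0.5, -1.1, 1.4]
grip_width: 0.035
grip_force: 20.0
[ 0.46370202 -0.02237608  0.02839156] [ 0.48947554 -1.12512699  1.36560876] 0.03500187106339448 20.000366466119885
```

```bash
python3 -m pendant '[{"jaw":0.3,"linear":[0,0,-1.5],"twist":0},{"jaw":0.3,"linear":[0,0,-4],"twist":0},{"jaw":0.3,"linear":[0,0,-4],"twist":0},{"jaw":0.3,"linear":[-0.47,-2,-3.5],"twist":0},{"jaw":0.3,"linear":[-0.47,-2.5,-3.2],"twist":0},{"jaw":0.3,"linear":[-0.47,-3,-2.5],"twist":0},{"jaw":0.3,"linear":[-0.47,-3.7,-2],"twist":0},{"jaw":0.3,"linear":[-0.47,-3.7,-0.5],"twist":0},{"jaw":0.3,"linear":[-0.47,-3.7,0],"twist":0},{"jaw":0.3,"linear":[-0.47,-3.7,0],"twist":0},{"jaw":0.3,"linear":[0,-2.5,0],"twist":0},{"jaw":0.3,"linear":[0,-1,0],"twist":0}]'
python3 -m pendant '[{"jaw":0.3,"linear":[0,0,0],"twist":0},{"jaw":0.3,"linear":[0,0,0],"twist":0}]'
python3 - <<'E'
from h import *
c=grab('wrist'); o=robot.get_obs(); print(o['position'],o['q'].round(3),o['grip_width'])
cv2.imwrite('pics/w3.png',cv2.resize(c['color'],(800,600)))
E
```

```text
time: 3.95
position: [0.3356, 0.2073, 0.2399]
tool_rot: [0.982, 0.188, -0.0, -0.0]
ft_force: [0.4, -0.9, 0.1]
grip_width: 0.0344
grip_force: 20.0
time: 4.12
position: [0.3379, 0.2053, 0.2397]
tool_rot: [0.982, 0.188, 0.0, 0.0]
ft_force: [1.0, 0.4, -0.2]
grip_width: 0.0346
grip_force: 20.0
[0.33837415 0.20486264 0.23970235] [ 2.600e-01  2.170e-01  1.972e+00 -1.000e-03  9.520e-01  1.455e+00] 0.034768359097792675
```

View pics/w3.png

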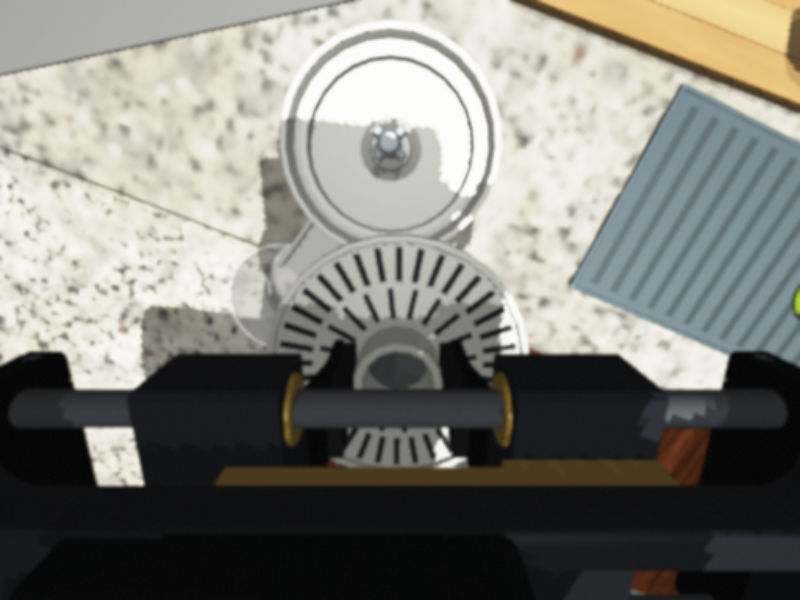

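The wrist view shows the spindle at (390,143), the bowl around (390,130), and the held sieve hanging level. I'll enlarge the spindle to get its axis and rib angles.

Run:
```python
from h import *
c=load('wrist');P=cloud(c)
cv2.imwrite('pics/w3c.png',cv2.resize(c['color'][72:112,230:270],(600,600),interpolation=2))
m=(np.hypot(P[...,0]-.42,P[...,1]-.244)<.03)&(P[...,2]>.14)&(P[...,2]<.18);q=P[m]
print(len(q),q.mean(0).round(4),((q.min(0)+q.max(0))/2).round(4),np.ptp(q,0).round(4))
t=q[q[:,2]>.158];print(len(t),t.mean(0).round(4),np.median(t[:,2]))
# bowl rim
m=(np.hypot(P[...,0]-.42,P[...,1]-.244)<.08)&(P[...,2]>.1165)&(P[...,2]<.125);q=P[m]
print(cv2.minEnclosingCircle(q[:,:2].astype(np.float32)))
```

```text
403 [0.4235 0.2441 0.1601] [0.4237 0.2444 0.153 ] [0.0217 0.0217 0.0253]
330 [0.4237 0.2442 0.1614] 0.1616585538475662
((0.41832664608955383, 0.2471371740102768), 0.07269348204135895)
```

View pics/w3c.png

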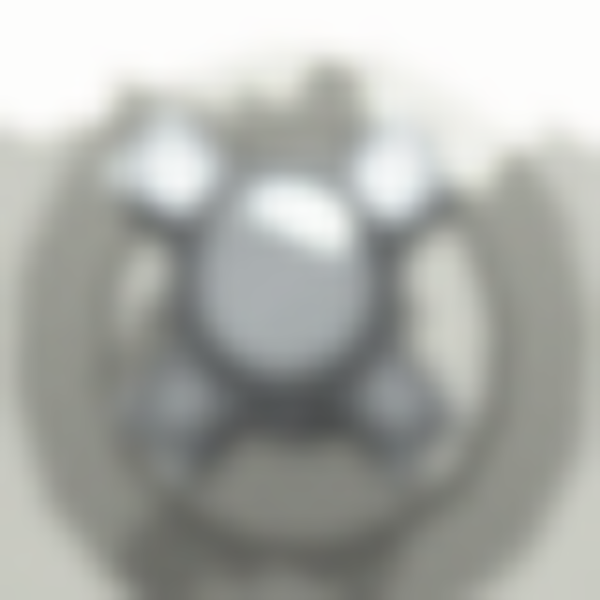

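The ribs appear at about (165,165), (402,172), (405,412) and (172,412), around the pilot at (285,278).

Run:
```python
from h import *
c=load('wrist'); f=lambda u,v,z: ray(c,230+u*40/600-.5,72+v*40/600-.5,z)[:2]
p=np.array([f(*a,.158) for a in[(165,165),(402,172),(405,412),(172,412)]])
d=p-p.mean(0);print(p.round(4),p.mean(0).round(4),f(285,278,.163).round(4),np.hypot(*d.T).round(4),np.degrees(np.arctan2(d[:,1],d[:,0])).round(1))
o=robot.get_obs();from scipy.spatial.transform import Rotation as R
r=R.from_quat(o['tool_rot']).as_matrix();print(o['position'],(r.T@(np.array([.4237,.2442,.24])-o['position'])*100).round(2))
# collar in hand
P=cloud(c);m=(np.hypot(P[...,0]-o['position'][0],P[...,1]-o['position'][1])<.07)&(P[...,2]>.2)&(P[...,2]<.225);m[215:]=0;q=P[m];print(len(q),q.mean(0).round(4),np.percentile(q[:,2],[5,50,95]).round(4))
A=np.c_[q[:,:2],np.ones(len(q))];print(np.linalg.lstsq(A,q[:,2],rcond=None)[0])
```

```text
[[0.4268 0.2526]
 [0.4311 0.2408]
 [0.42   0.2362]
 [0.4154 0.2478]] [0.4233 0.2443] [0.4236 0.2444] [0.009  0.0086 0.0088 0.0087] [  67.1  -24.5 -112.2  156.4]
[0.33837415 0.20486264 0.23970235] [ 9.38 -0.52 -0.03]
8065 [0.3669 0.2168 0.2203] [0.2189 0.22   0.2229]
[0.01872058 0.00784545 0.21171658]
```

```bash
python3 -m pendant '[{"jaw":0.3,"linear":[2,-0.15,0],"twist":0},{"jaw":0.3,"linear":[2.5,-0.15,0],"twist":0},{"jaw":0.3,"linear":[2.5,-0.2,0.5],"twist":0},{"jaw":0.3,"linear":[1.7,0,1],"twist":0},{"jaw":0.3,"linear":[0.68,0,1],"twist":0},{"jaw":0.3,"linear":[0,0,1],"twist":0},{"jaw":0.3,"linear":[0,0,0],"twist":0},{"jaw":0.3,"linear":[0,0,0],"twist":0},{"jaw":0.3,"linear":[0,0,0],"twist":0}]'
python3 - <<'E'
from h import *
from scipy.spatial.transform import Rotation as R
o=robot.get_obs();r=R.from_quat(o['tool_rot']).as_matrix();print(o['position'],(r.T@(np.array([.4236,.2443,.1364])-o['position'])*100).round(2),o['ft_force'])
E
```

```text
time: 4.92
position: [0.4233, 0.2435, 0.2046]
tool_rot: [0.982, 0.186, -0.001, 0.0]
ft_force: [-0.1, -0.1, -0.8]
grip_width: 0.0349
grip_force: 20.0
[0.42329325 0.24347097 0.20462238] [ 0.07 -0.07  6.82] [-0.11232382 -0.12316093 -0.82287993]
```

```bash
python3 -m pendant '[{"jaw":0.3,"linear":[0.05,-0.05,1.2],"twist":0},{"jaw":0.3,"linear":[0,0,1.2],"twist":0},{"jaw":0.3,"linear":[0,0,1.2],"twist":0},{"jaw":0.3,"linear":[0,0,1.2],"twist":0},{"jaw":0.3,"linear":[0,0,0.8],"twist":0},{"jaw":0.3,"linear":[0,0,0.5],"twist":0},{"jaw":0.3,"linear":[0,0,0.4],"twist":0},{"jaw":0.3,"linear":[0,0,0],"twist":0},{"jaw":0.3,"linear":[0,0,0],"twist":0}]'
python3 - <<'E'
from h import *
from scipy.spatial.transform import Rotation as R
o=robot.get_obs();r=R.from_quat(o['tool_rot']).as_matrix();print(o['position'],(r.T@(np.array([.4236,.2443,.1364])-o['position'])*100).round(2),o['ft_force'])
E
```

```text
time: 5.67
position: [0.4242, 0.2449, 0.1399]
tool_rot: [0.982, 0.187, 0.0, -0.0]
ft_force: [0.9, 0.9, -0.4]
grip_width: 0.0347
grip_force: 20.0
[0.42422424 0.24489989 0.13990309] [-0.08  0.03  0.35] [ 0.90907403  0.85882893 -0.4044809 ]
```

```bash
python3 -m pendant '[{"jaw":0.3,"linear":[-0.05,0,0.15],"twist":0},{"jaw":0.3,"linear":[0,0,0.15],"twist":0},{"jaw":0.3,"linear":[0,0,0.1],"twist":0},{"jaw":0.3,"linear":[0,0,0],"twist":0},{"jaw":0.3,"linear":[0,0,0],"twist":0}]'; python3 -c "
from rig import robot
for i in range(3):
  o=robot.get_obs();print(o['position'],o['ft_force'])"
```

```text
time: 6.08
position: [0.4238, 0.2448, 0.1364]
tool_rot: [0.982, 0.187, 0.0, -0.0]
ft_force: [-1.1, -0.4, 5.3]
grip_width: 0.0347
grip_force: 20.0
[0.42377722 0.24477854 0.13637622] [-1.05246015 -0.36652338  5.34318196]
[0.42377722 0.24477854 0.13637622] [-1.05246015 -0.36652338  5.34318196]
[0.42377722 0.24477854 0.13637622] [-1.05246015 -0.36652338  5.34318196]
```

```bash
python3 -m pendant '[{"jaw":0.55,"linear":[0,0,0.1],"twist":0},{"jaw":0.55,"linear":[0,0,0],"twist":0},{"jaw":0.55,"linear":[0,0,0],"twist":0},{"jaw":0.55,"linear":[0,0,0],"twist":0},{"jaw":0.55,"linear":[0,0,-1],"twist":0},{"jaw":0.55,"linear":[0,0,-3],"twist":0},{"jaw":0.9,"linear":[0,0,-3],"twist":0},{"jaw":0.9,"linear":[-1,0.5,-3],"twist":0},{"jaw":0.9,"linear":[-3,1,0],"twist":0},{"jaw":0.9,"linear":[-3,1,0],"twist":0},{"jaw":0.9,"linear":[-1,1,0],"twist":0},{"jaw":0.9,"linear":[0,0,0],"twist":0}]'
python3 - <<'E'
from h import *
c=grab('wrist'); o=robot.get_obs(); print(o['position'],o['q'].round(3),o['grip_width'])
cv2.imwrite('pics/w4.png',cv2.resize(c['color'],(800,600)))
P=cloud(c);d=np.hypot(P[...,0]-.4236,P[...,1]-.2443)
for a,b,z0,z1 in((.014,.0175,.12,.15),(.025,.045,.1,.14),(.052,.056,.11,.13)):
  m=(d>a)&(d<b)&(P[...,2]>z0)&(P[...,2]<z1);m[215:]=0;q=P[m]
  print(a,len(q),np.median(q[:,2]).round(4),q[:,:2].mean(0).round(4),np.linalg.lstsq(np.c_[q[:,:2]-[.4236,.2443],np.ones(len(q))],q[:,2],rcond=None)[0].round(4))
m=(d<.022)&(P[...,2]>.1325)&(P[...,2]<.1395);q=P[m];print('collar',len(q),((q.min(0)+q.max(0))/2).round(4),np.ptp(q,0).round(4))
E
```

```text
time: 7.08
position: [0.3589, 0.1811, 0.2345]
tool_rot: [0.983, 0.186, -0.002, 0.0]
ft_force: [0.4, 1.6, 0.0]
grip_width: 0.0762
grip_force: 0.0
[0.36120004 0.18214222 0.23477745] [0.189 0.238 1.96  0.    0.943 1.386] 0.07700768389048804
0.014 495 0.1361 [0.4231 0.2445] [0.0165 0.016  0.1349]
0.025 5211 0.1165 [0.4256 0.2451] [-0.0011 -0.0004  0.1165]
0.052 1717 0.1189 [0.4264 0.2494] [ 0.0011 -0.0039  0.1186]
collar 478 [0.4235 0.2445 0.1359] [0.0343 0.0342 0.0067]
```

View pics/w4.png

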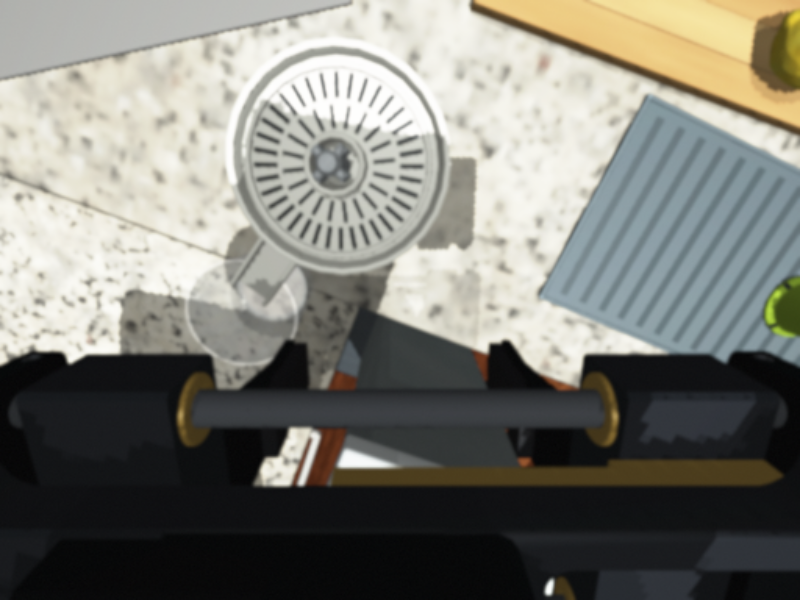

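The sieve lies level and fully down: disc top at 0.1165 m, tilt about zero, collar centred at (0.4235,0.2445). Next the small cone.

```bash
python3 -m pendant '[{"jaw":0.9,"linear":[-0.43,2.5,0],"twist":0},{"jaw":0.9,"linear":[-0.43,3.9,0],"twist":0},{"jaw":0.9,"linear":[-0.43,3.9,0],"twist":0},{"jaw":0.9,"linear":[-0.43,3.9,0],"twist":0},{"jaw":0.9,"linear":[-0.43,3.9,0],"twist":0},{"jaw":0.9,"linear":[-0.43,3.9,0],"twist":0},{"jaw":0.9,"linear":[-0.43,3.9,1],"twist":0},{"jaw":0.9,"linear":[-0.43,3.8,1.2],"twist":0},{"jaw":0.9,"linear":[-0.43,3.8,1.2],"twist":0},{"jaw":0.9,"linear":[-0.43,3,2],"twist":0},{"jaw":0.9,"linear":[0,1,2.5],"twist":0},{"jaw":0.9,"linear":[0,0,2],"twist":0}]'
python3 -m pendant '[{"jaw":0.9,"linear":[0,0,0],"twist":0},{"jaw":0.9,"linear":[0,0,0],"twist":0}]'
cat > go.py <<'E'
import sys
from h import *
from scipy.spatial.transform import Rotation as R
t=np.array(eval(sys.argv[1]));o=robot.get_obs();r=R.from_quat(o['tool_rot']).as_matrix()
print('pos',o['position'].round(4),'delta cm',(r.T@(t-o['position'])*100).round(2),'f',o['ft_force'].round(1),'yaw',np.degrees(np.arctan2(r[1,0],r[0,0])).round(2),'q5',o['q'][5].round(3),'w',o['grip_width'].round(4))
E
python3 go.py '[.458,-.183,.028]'
python3 - <<'E'
from h import *
c=grab('wrist'); P=cloud(c)
for z0,z1 in((.04,.09),(.055,.09)):
  m=(np.hypot(P[...,0]-.458,P[...,1]+.183)<.035)&(P[...,2]>z0)&(P[...,2]<z1);m[230:]=0;q=P[m]
  print(len(q),((q.min(0)+q.max(0))/2).round(4),np.ptp(q,0).round(4))
E
```

```text
time: 8.13
position: [0.4629, -0.1862, 0.1341]
tool_rot: [0.983, 0.185, 0.002, 0.002]
ft_force: [0.3, 0.2, -0.3]
grip_width: 0.0779
grip_force: 0.0
time: 8.3
position: [0.4598, -0.1816, 0.1345]
tool_rot: [0.982, 0.187, -0.001, -0.001]
ft_force: [0.2, -0.1, 0.4]
grip_width: 0.0781
grip_force: 0.0
1858 [ 0.4591 -0.1817  0.0549] [0.0443 0.0466 0.0299]
1108 [ 0.4586 -0.1827  0.0624] [0.0342 0.0351 0.0148]Traceback (most recent call last):
  File "go.py", line 5, in <module>
    print('pos',o['position'].round(4),'delta cm',(r.T@(t-o['position'])*100).round(2),'f',o['ft_force'].round(1),'yaw',np.degrees(np.arctan2(r[1,0],r[0,0])).round(2),'q5',o['q'][5].round(3),'w',o['grip_width'].round(4))
                                                                                                                                                                                                   ^^^^^^^^^^^^^^^^^^^^^
AttributeError: 'float' object has no attribute 'round'
```

```bash
sed -i "s/,'w',.*/)/" go.py; python3 -m pendant '[{"jaw":0.9,"linear":[-0.17,0.08,2],"twist":0},{"jaw":0.9,"linear":[0,0,3],"twist":0},{"jaw":0.9,"linear":[0,0,3],"twist":0},{"jaw":0.9,"linear":[0,0,1.5],"twist":0},{"jaw":0.9,"linear":[0,0,0.95],"twist":0},{"jaw":0.9,"linear":[0,0,0],"twist":0},{"jaw":0.9,"linear":[0,0,0],"twist":0}]'; python3 go.py '[.4585,-.183,.03]'
```

```text
time: 8.93
position: [0.4593, -0.1833, 0.032]
tool_rot: [0.982, 0.187, 0.001, 0.001]
ft_force: [0.8, 0.1, 0.3]
grip_width: 0.0779
grip_force: 0.0
pos [ 0.4593 -0.1833  0.032 ] delta cm [-0.06 -0.06  0.2 ] f [0.8 0.1 0.3] yaw 21.58 q5 0.588
```

```bash
python3 -m pendant '[{"jaw":0.45,"linear":[0,0,0],"twist":0},{"jaw":0.45,"linear":[0,0,0],"twist":0},{"jaw":0.45,"linear":[0,0,0],"twist":0},{"jaw":0.45,"linear":[0,0,0],"twist":0},{"jaw":0.45,"linear":[0,0,0],"twist":0},{"jaw":0.45,"linear":[0,0,0],"twist":0}]' 35;  python3 go.py '[.4585,-.183,.03]'
```

```text
time: 9.43
position: [0.4585, -0.1833, 0.0316]
tool_rot: [0.982, 0.187, 0.0, 0.0]
ft_force: [-0.6, 0.1, 3.6]
grip_width: 0.0494
grip_force: 35.0
pos [ 0.4585 -0.1833  0.0316] delta cm [ 0.02 -0.03  0.16] f [-0.6  0.1  3.6] yaw 21.53 q5 0.588
```

```bash
python3 -m pendant '[{"jaw":0.45,"linear":[0,0,-1.5],"twist":0},{"jaw":0.45,"linear":[0,0,-4],"twist":0},{"jaw":0.45,"linear":[0,0,-4],"twist":0},{"jaw":0.45,"linear":[0.5,-1.7,-3.5],"twist":0},{"jaw":0.45,"linear":[0.6,-2,-3],"twist":0},{"jaw":0.45,"linear":[0.8,-2.6,-2.5],"twist":0},{"jaw":0.45,"linear":[1.04,-3.4,-2],"twist":0},{"jaw":0.45,"linear":[1.04,-3.4,0],"twist":0},{"jaw":0.45,"linear":[1.04,-3.4,0],"twist":0},{"jaw":0.45,"linear":[1.04,-3.4,0],"twist":0},{"jaw":0.45,"linear":[1.04,-3.4,0],"twist":0},{"jaw":0.45,"linear":[1.04,-3.4,0],"twist":0}]'
python3 go.py '[.4236,.2443,.21]'
```

```text
time: 10.43
position: [0.4352, 0.0966, 0.2362]
tool_rot: [0.982, 0.187, -0.0, -0.0]
ft_force: [0.3, 0.2, 0.2]
grip_width: 0.0492
grip_force: 35.0
pos [0.4352 0.0966 0.2362] delta cm [  4.34 -14.16   2.62] f [0.3 0.2 0.2] yaw 21.51 q5 1.162
```

```bash
python3 -m pendant '[{"jaw":0.45,"linear":[1,-3.4,0],"twist":-1},{"jaw":0.45,"linear":[1,-3.4,0],"twist":-1},{"jaw":0.45,"linear":[1,-3.3,0],"twist":-1},{"jaw":0.45,"linear":[0.8,-2.6,0.6],"twist":-1},{"jaw":0.45,"linear":[0.4,-1.4,1],"twist":-1.1},{"jaw":0.45,"linear":[0,0,1],"twist":0},{"jaw":0.45,"linear":[0,0,0],"twist":0},{"jaw":0.45,"linear":[0,0,0],"twist":0},{"jaw":0.45,"linear":[0,0,0],"twist":0}]'
python3 go.py '[.4236,.2443,.2]'
```

```text
time: 11.18
position: [0.4193, 0.2408, 0.2104]
tool_rot: [0.973, 0.23, 0.0, 0.0]
ft_force: [1.0, 0.1, -0.1]
grip_width: 0.0492
grip_force: 35.0
pos [0.4193 0.2408 0.2104] delta cm [ 0.54 -0.12  1.04] f [ 1.   0.1 -0.1] yaw 26.59 q5 1.396
```

```bash
python3 -m pendant '[{"jaw":0.45,"linear":[0.5,-0.12,0.6],"twist":0},{"jaw":0.45,"linear":[0,0,0.8],"twist":0},{"jaw":0.45,"linear":[0,0,0.3],"twist":0},{"jaw":0.45,"linear":[0,0,0],"twist":0},{"jaw":0.45,"linear":[0,0,0],"twist":0}]'
python3 go.py '[.4236,.2443,.1726]'
```

```text
time: 11.6
position: [0.4228, 0.2441, 0.1927]
tool_rot: [0.973, 0.23, -0.001, 0.0]
ft_force: [0.4, 0.1, 0.3]
grip_width: 0.0494
grip_force: 35.0
pos [0.4228 0.2441 0.1927] delta cm [0.08 0.02 2.01] f [0.4 0.1 0.3] yaw 26.6 q5 1.401
```

```bash
python3 -m pendant '[{"jaw":0.45,"linear":[0.07,0.02,0.2],"twist":0},{"jaw":0.45,"linear":[0,0,0.25],"twist":0},{"jaw":0.45,"linear":[0,0,0.2],"twist":0},{"jaw":0.45,"linear":[0,0,0.15],"twist":0},{"jaw":0.45,"linear":[0,0,0.1],"twist":0},{"jaw":0.45,"linear":[0,0,0],"twist":0}]'
python3 go.py '[.4236,.2443,.1726]'
```

```text
time: 12.1
position: [0.4236, 0.2446, 0.1839]
tool_rot: [0.973, 0.23, -0.0, -0.0]
ft_force: [-0.0, -0.3, -0.1]
grip_width: 0.049
grip_force: 35.0
pos [0.4236 0.2446 0.1839] delta cm [-0.01  0.02  1.13] f [-0.  -0.3 -0.1] yaw 26.63 q5 1.401
```

```bash
python3 -m pendant '[{"jaw":0.45,"linear":[0,0,0.2],"twist":0},{"jaw":0.45,"linear":[0,0,0.2],"twist":0},{"jaw":0.45,"linear":[0,0,0.2],"twist":0},{"jaw":0.45,"linear":[0,0,0.2],"twist":0},{"jaw":0.45,"linear":[0,0,0.1],"twist":0},{"jaw":0.45,"linear":[0,0,0],"twist":0}]'
python3 go.py '[.4236,.2443,.1726]'
```

```text
time: 12.6
position: [0.4236, 0.2445, 0.1748]
tool_rot: [0.973, 0.23, -0.0, 0.0]
ft_force: [-0.1, 0.1, -0.8]
grip_width: 0.0494
grip_force: 35.0
pos [0.4236 0.2445 0.1748] delta cm [-0.01  0.02  0.22] f [-0.1  0.1 -0.8] yaw 26.63 q5 1.401
```

The cone is 9 mm below the rib-end height with no contact force, so the splines have meshed. Now I'll go home and press.

```bash
python3 -m pendant '[{"jaw":0.45,"linear":[0,0,0.15],"twist":0},{"jaw":0.45,"linear":[0,0,0.15],"twist":0},{"jaw":0.45,"linear":[0,0,0.1],"twist":0},{"jaw":0.45,"linear":[0,0,0],"twist":0},{"jaw":0.45,"linear":[0,0,0],"twist":0}]' 45
python3 go.py '[.4236,.2443,.1666]'
python3 -m pendant '[{"jaw":0.45,"linear":[0,0,0.1],"twist":0},{"jaw":0.45,"linear":[0,0,0.1],"twist":0},{"jaw":0.45,"linear":[0,0,0.1],"twist":0},{"jaw":0.45,"linear":[0,0,0],"twist":0},{"jaw":0.45,"linear":[0,0,0],"twist":0}]' 45
python3 go.py '[.4236,.2443,.1666]'
```

```text
time: 13.02
position: [0.424, 0.2447, 0.1714]
tool_rot: [0.973, 0.23, 0.0, -0.0]
ft_force: [-0.4, 0.2, 2.2]
grip_width: 0.049
grip_force: 45.0
pos [0.424  0.2447 0.1714] delta cm [-0.05  0.01  0.48] f [-0.4  0.2  2.2] yaw 26.63 q5 1.401
time: 13.43
position: [0.424, 0.2446, 0.1683]
tool_rot: [0.973, 0.23, 0.0, -0.0]
ft_force: [0.3, -1.3, 4.1]
grip_width: 0.0491
grip_force: 45.0
pos [0.424  0.2446 0.1683] delta cm [-0.05  0.01  0.17] f [ 0.3 -1.3  4.1] yaw 26.63 q5 1.401
```

```bash
python3 -m pendant '[{"jaw":0.45,"linear":[0,0,0.1],"twist":0},{"jaw":0.45,"linear":[0,0,0.1],"twist":0},{"jaw":0.45,"linear":[0,0,0],"twist":0},{"jaw":0.45,"linear":[0,0,0],"twist":0}]'
python3 go.py '[.4236,.2443,.1666]'
python3 -m pendant '[{"jaw":0.45,"linear":[0,0,0.1],"twist":0},{"jaw":0.45,"linear":[0,0,0],"twist":0},{"jaw":0.45,"linear":[0,0,0],"twist":0},{"jaw":0.45,"linear":[0,0,0],"twist":0}]'
python3 go.py '[.4236,.2443,.1666]'
```

```text
time: 13.77
position: [0.424, 0.2447, 0.1665]
tool_rot: [0.973, 0.23, 0.0, -0.0]
ft_force: [-0.8, -0.6, 5.4]
grip_width: 0.0493
grip_force: 45.0
pos [0.424  0.2447 0.1665] delta cm [-0.06  0.01 -0.01] f [-0.8 -0.6  5.4] yaw 26.63 q5 1.401
time: 14.1
position: [0.4242, 0.2447, 0.1663]
tool_rot: [0.973, 0.23, 0.001, -0.0]
ft_force: [-1.5, -0.5, 11.3]
grip_width: 0.0492
grip_force: 45.0
pos [0.4242 0.2447 0.1663] delta cm [-0.07  0.01 -0.03] f [-1.5 -0.5 11.3] yaw 26.64 q5 1.401
```

```bash
python3 -m pendant '[{"jaw":0.45,"linear":[0,0,0],"twist":0},{"jaw":0.45,"linear":[0,0,0],"twist":0},{"jaw":0.45,"linear":[0,0,0],"twist":0},{"jaw":0.45,"linear":[0,0,0],"twist":0},{"jaw":0.45,"linear":[0,0,0],"twist":0},{"jaw":0.45,"linear":[0,0,0],"twist":0}]'
python3 - <<'E'
from h import *
c=grab('scene')['color']
cv2.imwrite('pics/s5.png',cv2.resize(c[190:350,90:300],(787,600),interpolation=2))
E
```

```text
time: 14.6
position: [0.4242, 0.2447, 0.1663]
tool_rot: [0.973, 0.23, 0.001, -0.0]
ft_force: [-1.4, -2.0, 12.8]
grip_width: 0.0489
grip_force: 45.0
```

View pics/s5.png

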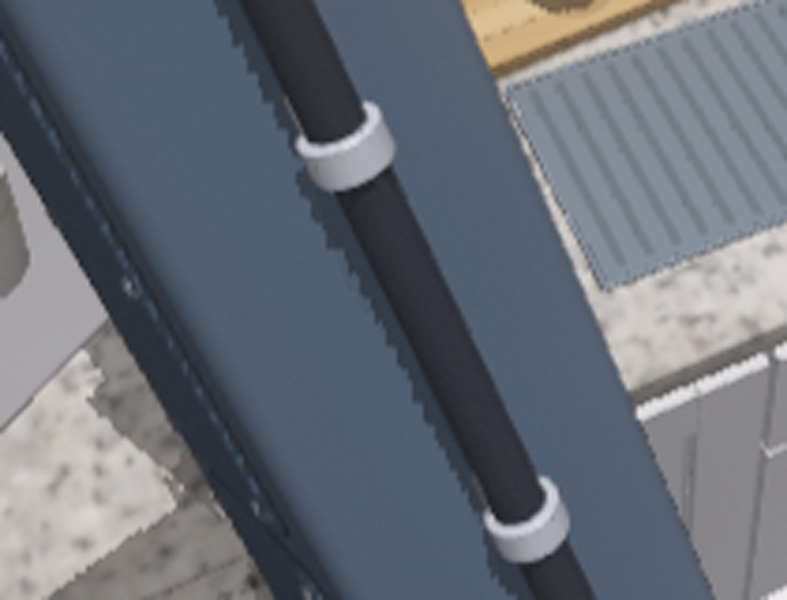

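The arm hides the press in this view, so it confirms nothing about the fit. The measurements do: the cone's underside is at 0.1387 m against 0.139 m expected when bottomed, with a steady push of about 12 N. Handing in.

```bash
python3 -c "
from rig import robot
print(robot.hand_in())"
```

```text
the job is handed in; nothing more can be done
None
```

I handed the job in at about 14.6 s: the sieve lies level and fully down, and the small cone is meshed, home and still gripped, pressed to the bottom of the spring at about 12 N (the last picture was blocked by the arm, so the cone's seating rests on height and force readings).

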